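# Screw a new cartridge into a worktop water filter

## Robot

A 6-joint arm with a two-finger parallel gripper is mounted at the origin on a cart in front of the work surface, level with it; the furniture and walls round the work are solid. World frame = base frame: x ahead of the robot, y to its left, z up, the work surface at z = 0. Lengths are in m, angles in rad, forces in N, time in s.
With the tool pointing down it reaches from about 0.2 to 0.875 m from the base axis. Payload 3.4 kg.
Tool frame: the origin (TCP) lies between the finger pads; the fingertips stand 14 mm ahead of it and the grasp point (between the pads) lies 5 mm behind it; z points along the fingers, y is the line along which they close (so a half turn about z gives the same grasp; the last joint's range is limited). The gripper opens to 94 mm and grips with 3 to 60 N. Pads are 16 mm wide; open, the fingers measure 119 mm over their backs; the gripper's body (75 mm by 177 mm) begins 78 mm behind the grasp point.
Start: joints at [1.212, 0.276, 1.505, -0, 1.361, -0.121], TCP at [0.135, 0.559, 0.219] pointing down, gripper open.
Joint ranges: [-2.89, 2.89], [-0.75, 2.08], [0.22, 2.7], [-1.18, 4.32], [0.11, 2.71], [-2.7, 2.7]. Speed limits (rad/s): [2.57, 2.57, 3.14, 3.14, 3.14, 3.14].

## Interface

Orientations are given as a 3x3 rotation matrix whose columns are the frame's x, y, z axes.
In Python, from cell import ctrl, eyes, workorder gives the robot as it stands. The module is installed in compiled form; this text tells all that it offers.
- The arm moves only by the tool drive_tool, never from a script. Its argument "targets" is a list of rows, each an object of numbers: "dx", "dy", "dz": the shift along the world's x, y, z scaled (see below); "ax", "ay", "az": the turn, a rotation vector about the world's x, y, z scaled (see below); "gripper": the opening, from 0 (shut) to 1 (fully open). In form: [{"dx": .., "dy": .., "dz": .., "ax": .., "ay": .., "az": .., "gripper": ..}, ...]. A call has 1 to 20 rows; each row is the pose to reach, as a shift and turn from the pose commanded when the call began, turning the shorter way round; what a row does not reach only later rows make up. The controller multiplies each number of a shift by 40 cm and each number of a turn by 2 pi rad. A row lasts 1/12 s, in which the tool goes at most 41.7 mm and 7.16 degrees, less where a joint would pass 70% of its speed; a pose out of reach is approached as far as the arm can. A call with a number of a shift or a turn outside -1 to 1 is refused whole. A call with a gripper value outside its range is refused whole. The fingers move at their own pace and stop on an object; "squeeze" is the grip in N (left out, the last holds). Time passes only in rows, so rows that repeat a pose let the fingers close. It gives the time, the measured TCP pose, the force, the opening and the grip force at its end, in the units of the state.
- ctrl.get_obs(): the state, without advancing time (a new reading comes with each control period).
- eyes.grab_frame(name): name is "side" or "top"; returns a dict with "color" (400x640x3 uint8, red, green, blue), "fx", "fy", "cx", "cy" (pixels), "k1" (the pictures are not rectified: a ray, as slopes to the right and down, at radius r is drawn at 1 + k1 r^2 times it, then the intrinsics apply), "eye" and "rotation" of the camera in the world. Camera axes: x right, y down, z forward; pixel columns grow to the right and rows downward; lengths in m; the calibration is good to about 2 mm. A picture is of the moment at which its call begins. There is no depth.
- workorder.sign_off(): hands the job in; it is judged then, once.
Trained networks look in the newest picture that a camera, given by its name, has taken for a name from the list of things; names that differ only in an ending like _2 or _b are one class to them, and where a whole thing is asked for, a point or a joint stands for the part that bears it (a point fixed in the world has none). Each returns a list of dicts, best first, with "confidence" (0 to 1); they miss things now and then, are a little off and sometimes report something else, mostly with a low value. They report only what shows in the picture. A call takes as long as a camera call.
- eyes.search_frame(query, camera): "position" ([column, row] in pixels, amid what is visible of it).
- eyes.regions_of(query, camera): "pixels" (400x640 bool, what is visible of it) and "position" ([column, row] in pixels, amid what is visible of it).
The state is a dict: "time": time; "joints": joint angles; "dq": joint speeds; "tau": joint torques, N m; "position": TCP position; "tool_rot": TCP orientation; "ft_force": force on the tool from outside, world axes, zero at the start; "torque": the same for the moment, N m; "opening": finger opening in m; "grasp_force": force on a finger pad.
Only numpy, scipy, OpenCV 4.12 (cv2) and the standard library are available. Lean on these libraries where they do the work, as an engineer would, in place of code of your own. Each camera call takes 0.05 s, during which the arm holds its last target. There are 200 camera calls.

## Task

Fit the new cartridge in the worktop water filter: take it by the fin on its cap, lower it into the deep well of the tower, feel for the start of the thread at the bottom while pressing it gently down against the sprung valve, and screw it in clockwise until it is fully home, snug on its seal, and stays there, upright, when you let go. Do not force it, overtighten it or let it lean over in the thread, and leave the other things on the worktop where they are.

Things in the scene. Friction and masses are not known exactly. Their poses are not given: they have to be found in the camera images.
- filter_unit: The white water filter, fixed, 250 x 150 mm, 132 mm high; origin on the worktop under the middle of its cartridge well, x to its back: at the front (x from -100 mm) drip tray and tap, then the round tower with the well (82 mm across), behind it a clear tank (to x = +150 mm).
- well_floor (a point): Centre of the floor of the cartridge well (top of the rubber seal ring that lies on it), 30 mm above the worktop, z up the well. The well is a round bore 55 mm wide and 95 mm deep with 13 mm thick walls and a 6 mm wide lead-in at the mouth. The seal, 43 mm across, gives under the cartridge's foot by up to 1.5 mm, at 40 N a mm.
- well_mouth (a point): Centre of the well's mouth on top of the tower, 125 mm above the worktop, on the same axis. At the bottom, on the wall from 12 to 20 mm above the floor, a right-hand two-start thread (two opposite ridges, free bore 46 mm, lead 20 mm a turn). The angle at which its threads start is different every time and is not given.
- cartridge_foot (a point): Centre of the cartridge's flat underside (z up its axis). Upright round cartridge, 44 mm thick, 152 mm tall, 0.2 to 0.33 kg, standing loose on the worktop. Round its foot, from 3 to 23 mm up, runs a right-hand two-start thread 52 mm wide, lead 20 mm a turn, ridges 3.9 mm thick: a clockwise turn (seen from above) takes it down.
- cartridge_fin (a point): Middle of the grip fin on the cartridge's cap, 135 mm above the foot. The fin is 12 mm thick (along this point's y), 40 mm long (x), and stands from 118 to 152 mm above the foot; grip it from above across its thickness.
- valve_top (a point): Top of the sprung valve, a disc 20 mm across in the middle of the well's floor, at rest 18 mm above it. It pushes back with 6 N, rising to 8 N when flush with the floor: more than the cartridge weighs, which would only float on it.
- cartridge: The same; origin at its foot. Pressed down at any angle, the threads meet with the foot 7 to 17 mm above the floor. Turned clockwise under 7 to 12 N it catches within half a turn and is home within another half: foot on the floor and the turn binds (from 0.3 Nm; before, 0.1). Pressed, the foot reaches the floor up to 40 degrees before it binds; let go then, it springs up 1 to 2 mm.
- mug: The mug standing by (80 mm wide, 102 mm high); origin under its middle. Leave it alone.
- salt_shaker: The salt shaker standing by (44 mm wide, 90 mm high); origin under its middle. Leave it alone.
- mould: The little copper jelly mould standing by (68 mm wide, 34 mm high, upside down); origin under its middle. Leave it alone.

How it is judged:
By the outcome, as a careful person would: the job done as asked, in the order asked, and still so for the second after the job is handed in, with the robot touching nothing.
It also fails if it takes over 72 s, if anything falls off the work surface, if the arm or the gripper's body presses on something with over 40 N, if the wrist force passes 120 N, or if a joint passes its speed limit or range.

## Working session

There is one attempt and no reset: what is moved stays moved. The work goes in short steps, Python scripts to look and compute and a tool call to move; the robot and the scene stay as the last step left them, time stands still between calls to the robot, and variables do not carry over. Pictures are saved under pics/ and viewed, at most 10 in all, crops included, and the job is handed in when it is done.

Besides the shell and the picture viewer there is one more tool, called as name(argument=value, ...), one argument or row to a line, values as JSON. drive_tool: Moves the arm, as the interface text tells. Its arguments: {"type":"object","properties":{"targets":{"type":"array","items":{"type":"object","properties":{"dx":{"type":"number","minimum":-1,"maximum":1},"dy":{"type":"number","minimum":-1,"maximum":1},"dz":{"type":"number","minimum":-1,"maximum":1},"ax":{"type":"number","minimum":-1,"maximum":1},"ay":{"type":"number","minimum":-1,"maximum":1},"az":{"type":"number","minimum":-1,"maximum":1},"gripper":{"type":"number"}}}},"squeeze":{"type":"number"}},"required":["targets"]}

```bash
mkdir -p pics; cat > h.py <<'E'
import numpy as np, cv2
from cell import ctrl, eyes, workorder
def ray(f,p):
    d=np.array([(p[0]-f["cx"])/f["fx"],(p[1]-f["cy"])/f["fy"]]);u=d.copy()
    for _ in range(20): u=d/(1+f["k1"]*(u@u))
    r=np.array(f["rotation"])@np.array([u[0],u[1],1]);return np.array(f["eye"]),r/np.linalg.norm(r)
def tri(a,b):
    (p,u),(q,v)=a,b
    s=np.linalg.lstsq(np.c_[u,-v],q-p,rcond=None)[0]
    A,B=p+s[0]*u,q+s[1]*v
    return (A+B)/2,np.linalg.norm(A-B)
def onz(a,z): p,u=a; return p+u*(z-p[2])/u[2]
def proj(f,X):
    c=np.array(f["rotation"]).T@(np.array(X)-f["eye"]);u=c[:2]/c[2];u=u*(1+f["k1"]*(u@u))
    return np.array([u[0]*f["fx"]+f["cx"],u[1]*f["fy"]+f["cy"]])
E
python3 - <<'E'
from h import *
F={}
for n in("side","top"):
    f=eyes.grab_frame(n);F[n]=f
    cv2.imwrite(f"pics/{n}0.png",f["color"][:,:,::-1])
    print(n,[round(float(f[k]),3) for k in("fx","fy","cx","cy","k1")],np.round(f["eye"],3),np.round(f["rotation"],3).tolist())
for q in["cartridge","cartridge_fin","well_mouth","filter_unit","mug","salt_shaker","mould"]:
    D={}
    for n in F:
        r=eyes.search_frame(q,n)
        print(q,n,[(np.round(x["position"]).tolist(),round(x["confidence"],2)) for x in r[:3]])
        if r:D[n]=ray(F[n],r[0]["position"])
    if len(D)==2:
        X,e=tri(D["side"],D["top"]);print("   ",X.round(3),round(e,4))
E
```

```text
side [455.931, 455.931, 317.105, 202.586, -0.1] [ 0.284 -0.271  0.671] [[0.919, -0.268, 0.29], [-0.395, -0.604, 0.692], [-0.01, -0.751, -0.661]]
top [458.873, 458.873, 316.165, 196.216, -0.047] [0.451 0.321 0.951] [[0.027, -0.995, 0.101], [-1.0, -0.026, 0.012], [-0.009, -0.101, -0.995]]
cartridge side [([258.0, 206.0], 0.62)]
cartridge top [([284.0, 246.0], 0.7), ([401.0, 204.0], 0.65)]
    [0.439 0.39  0.075] 0.0073
cartridge_fin side [([260.0, 209.0], 0.56)]
cartridge_fin top [([282.0, 246.0], 0.96)]
    [0.441 0.396 0.061] 0.0023
well_mouth side [([384.0, 284.0], 0.93)]
well_mouth top [([411.0, 184.0], 0.59)]
    [0.577 0.142 0.044] 0.0089
filter_unit side [([384.0, 286.0], 0.92)]
filter_unit top [([410.0, 182.0], 0.68)]
    [0.58  0.143 0.038] 0.0044
mug side [([332.0, 167.0], 0.63)]
mug top [([256.0, 148.0], 0.83)]
    [0.629 0.453 0.068] 0.0064
salt_shaker side [([341.0, 199.0], 0.74)]
salt_shaker top [([296.0, 165.0], 0.58)]
    [0.608 0.374 0.045] 0.005
mould side [([236.0, 199.0], 0.56)]
mould top [([231.0, 257.0], 0.76)]
    [0.415 0.503 0.013] 0.0042
```

View pics/side0.png

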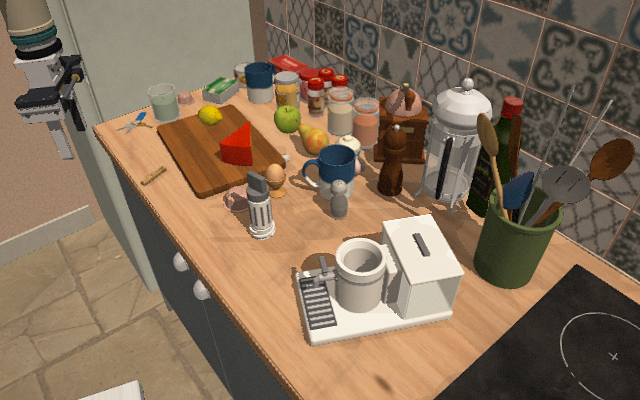

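View pics/top0.png

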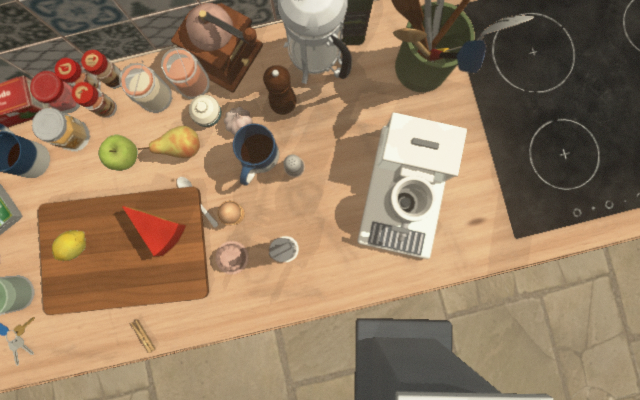

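The side view shows the cartridge at about (260,205) and the tower mouth at (361,258). In the top view they are at (284,248) and (411,198). The mould (230,257) and egg cup stand near the cartridge. I'll zoom in on both for precision.

```bash
python3 - <<'E'
from h import *
F={n:eyes.grab_frame(n) for n in("side","top")}
import pickle;pickle.dump(F,open("F.pkl","wb"))
def crop(n,x,y,w=80,h=60): return cv2.resize(F[n]["color"][y:y+h,x:x+w,::-1],(400,300),interpolation=cv2.INTER_CUBIC)
def grid(im,x,y):
    for i in range(0,400,50):cv2.putText(im,str(x+i//5),(i,8),0,.3,(0,0,255));cv2.line(im,(i,0),(i,300),(0,0,255),1) if i%100==0 else 0
    for j in range(0,300,50):cv2.putText(im,str(y+j//5),(0,j+8),0,.3,(0,0,255));cv2.line(im,(0,j),(400,j),(0,0,255),1) if j%100==0 else 0
    return im
a=[("side",220,165),("side",320,230),("top",240,220),("top",370,170)]
ims=[grid(crop(n,x,y),x,y) for n,x,y in a]
cv2.imwrite("pics/c1.png",np.vstack([np.hstack(ims[:2]),np.hstack(ims[2:])]))
for n in F:
  for q in("cartridge","cartridge_fin"):
    for r in eyes.regions_of(q,n)[:1]:
        m=r["pixels"];v,u=np.where(m);print(q,n,r["confidence"],u.min(),u.max(),v.min(),v.max(),u.mean().round(1),v.mean().round(1),m.sum())
E
```

```text
cartridge side 0.92 246 275 170 239 259.4 206.3 1444
cartridge_fin side 0.72 224 248 186 212 236.4 199.5 530
cartridge top 0.94 270 298 237 261 283.7 249.2 587
cartridge_fin top 0.32 216 248 241 273 231.4 257.3 847
```

View pics/c1.png

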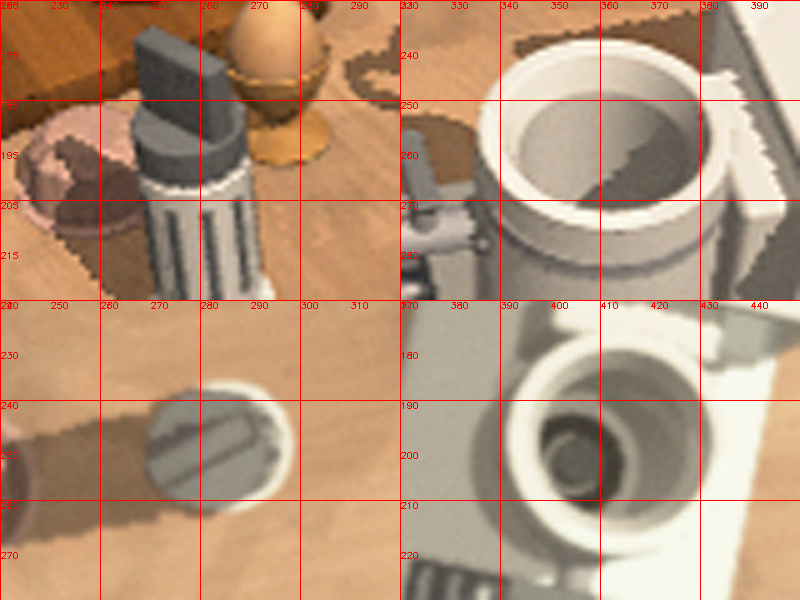

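The crops show the following:
- **Fin top:** centre about (256.6,175.4) in the side view and (280.5,249.5) in the top view.
- **Mouth rim:** centre about (359.4,256.6) in the side view and (411.7,199.4) in the top view.

The whole valve disc is also visible from above, at about (404.5,202).

```bash
python3 - <<'E'
from h import *
import pickle;F=pickle.load(open("F.pkl","rb"))
S,T=F["side"],F["top"]
fin=tri(ray(S,(256.6,175.4)),ray(T,(280.5,249.6)));print("fin top",fin)
mo=tri(ray(S,(359.4,256.6)),ray(T,(411.7,199.4)));print("mouth",mo)
print("mouth z=.125",onz(ray(S,(359.4,256.6)),.125),onz(ray(T,(411.7,199.4)),.125))
print("fin z=.152",onz(ray(S,(256.6,175.4)),.152),onz(ray(T,(280.5,249.6)),.152))
print("valve top z=.048",onz(ray(T,(404.5,202)),.048))
a,b=[onz(ray(T,p),.152) for p in((270,254),(290.5,245.2))];print("fin dir",np.degrees(np.arctan2(*(b-a)[1::-1])),np.linalg.norm(b-a))
a,b=[onz(ray(S,p),.152) for p in((248,172),(265,179))];print("fin dir side",np.degrees(np.arctan2(*(b-a)[1::-1])),np.linalg.norm(b-a))
def ov(n,X,ph,M):
    im=F[n]["color"][:,:,::-1].copy();im=cv2.resize(im,None,fx=5,fy=5,interpolation=cv2.INTER_CUBIC)
    t=np.linspace(0,2*np.pi,60);L=[]
    P=lambda pts,c:cv2.polylines(im,[np.int32([proj(F[n],p)*5+2 for p in pts])],True,c,1)
    C=lambda X,z,r,c:P([(X[0]+r*np.cos(k),X[1]+r*np.sin(k),z) for k in t],c)
    C(M,.125,.041,(0,0,255));C(M,.119,.0275,(255,0,0));C(M,.048,.010,(0,255,0))
    R=np.array([[np.cos(ph),-np.sin(ph)],[np.sin(ph),np.cos(ph)]])
    for z in(.118,.152):P([(*(X[:2]+R@np.array(q)),z) for q in((.02,.006),(-.02,.006),(-.02,-.006),(.02,-.006))],(0,255,255))
    C(X,.118,.022,(0,0,255));C(X,.003,.026,(0,255,0))
    return im
X=fin[0];M=mo[0];ph=np.radians(float(open("ph").read()) if 0 else -69)
ph=np.arctan2(*(onz(ray(T,(290.5,245.2)),.152)-onz(ray(T,(270,254)),.152))[1::-1])
A=[]
for n,x,y in[("side",220,165),("side",320,230),("top",240,220),("top",370,170)]:
    A.append(ov(n,X,ph,M)[y*5:y*5+300,x*5:x*5+400])
cv2.imwrite("pics/o1.png",np.vstack([np.hstack(A[:2]),np.hstack(A[2:])]))
o=ctrl.get_obs();print(o["position"],np.round(o["tool_rot"],3).tolist(),o["ft_force"])
E
```

```text
fin top (array([0.43890163, 0.38979891, 0.15107881]), np.float64(0.0025932986948529633))
mouth (array([0.53522104, 0.15692179, 0.12062985]), np.float64(0.0024354383814331284))
mouth z=.125 [0.53443513 0.15325894 0.125     ] [0.53363806 0.15823746 0.125     ]
fin z=.152 [0.43986182 0.38822924 0.152     ] [0.4376649  0.39005886 0.152     ]
valve top z=.048 [0.53578124 0.15726127 0.048     ]
fin dir -65.25558336445663 0.03858248697940848
fin dir side -55.817723892020986 0.040202539584653495
[0.13546734 0.55887072 0.21950519] [[-0.972, 0.236, 0.0], [0.236, 0.972, 0.0], [-0.0, 0.0, -1.0]] [-0.19321752 -0.31793243 -0.50026811]
```

View pics/o1.png

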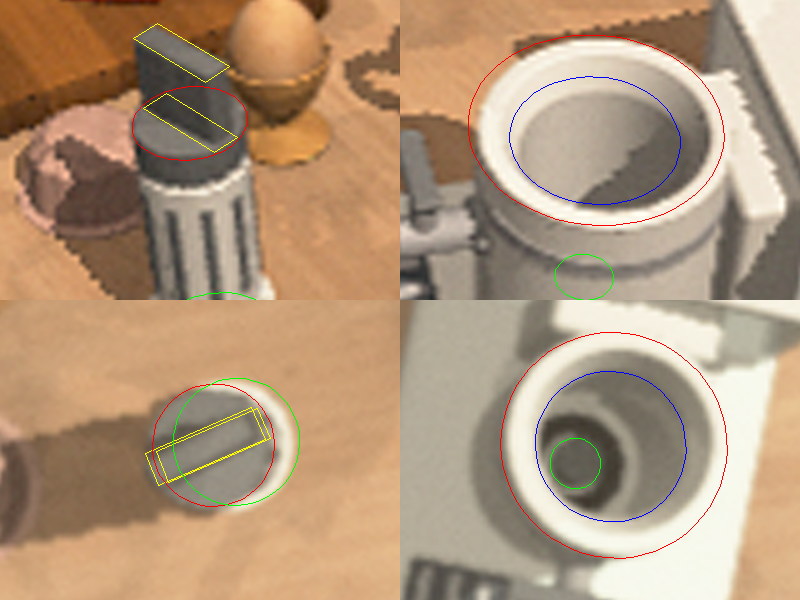

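The model overlay fits to within about 1–2 mm, so I'm moving above the fin. Its direction is about -64°, so tool y goes to 26°.

drive_tool(
  targets=[
    {"dx": 0.76,"dy": -0.424,"dz": -0.02,"az": -0.14,"gripper": 0.6},
    {"dx": 0.76,"dy": -0.424,"dz": -0.02,"az": -0.14,"gripper": 0.6},
    {"dx": 0.76,"dy": -0.424,"dz": -0.02,"az": -0.14,"gripper": 0.6},
    {"dx": 0.76,"dy": -0.424,"dz": -0.02,"az": -0.14,"gripper": 0.6},
    {"dx": 0.76,"dy": -0.424,"dz": -0.02,"az": -0.14,"gripper": 0.6},
    {"dx": 0.76,"dy": -0.424,"dz": -0.02,"az": -0.14,"gripper": 0.6},
    {"dx": 0.76,"dy": -0.424,"dz": -0.02,"az": -0.14,"gripper": 0.6},
    {"dx": 0.76,"dy": -0.424,"dz": -0.02,"az": -0.14,"gripper": 0.6},
    {"dx": 0.76,"dy": -0.424,"dz": -0.02,"az": -0.14,"gripper": 0.6},
    {"dx": 0.76,"dy": -0.424,"dz": -0.02,"az": -0.14,"gripper": 0.6},
    {"dx": 0.76,"dy": -0.424,"dz": -0.02,"az": -0.14,"gripper": 0.6},
    {"dx": 0.76,"dy": -0.424,"dz": -0.02,"az": -0.14,"gripper": 0.6},
    {"dx": 0.76,"dy": -0.424,"dz": -0.02,"az": -0.14,"gripper": 0.6},
  ],
  squeeze=5,
)

```text
schema error: expected keys dx, dy, dz, ax, ay, az, gripper
```

drive_tool(
  targets=[
    {"dx": 0.76,"dy": -0.424,"dz": -0.02,"ax": 0,"ay": 0,"az": -0.14,"gripper": 0.6},
    {"dx": 0.76,"dy": -0.424,"dz": -0.02,"ax": 0,"ay": 0,"az": -0.14,"gripper": 0.6},
    {"dx": 0.76,"dy": -0.424,"dz": -0.02,"ax": 0,"ay": 0,"az": -0.14,"gripper": 0.6},
    {"dx": 0.76,"dy": -0.424,"dz": -0.02,"ax": 0,"ay": 0,"az": -0.14,"gripper": 0.6},
    {"dx": 0.76,"dy": -0.424,"dz": -0.02,"ax": 0,"ay": 0,"az": -0.14,"gripper": 0.6},
    {"dx": 0.76,"dy": -0.424,"dz": -0.02,"ax": 0,"ay": 0,"az": -0.14,"gripper": 0.6},
    {"dx": 0.76,"dy": -0.424,"dz": -0.02,"ax": 0,"ay": 0,"az": -0.14,"gripper": 0.6},
    {"dx": 0.76,"dy": -0.424,"dz": -0.02,"ax": 0,"ay": 0,"az": -0.14,"gripper": 0.6},
    {"dx": 0.76,"dy": -0.424,"dz": -0.02,"ax": 0,"ay": 0,"az": -0.14,"gripper": 0.6},
    {"dx": 0.76,"dy": -0.424,"dz": -0.02,"ax": 0,"ay": 0,"az": -0.14,"gripper": 0.6},
    {"dx": 0.76,"dy": -0.424,"dz": -0.02,"ax": 0,"ay": 0,"az": -0.14,"gripper": 0.6},
    {"dx": 0.76,"dy": -0.424,"dz": -0.02,"ax": 0,"ay": 0,"az": -0.14,"gripper": 0.6},
    {"dx": 0.76,"dy": -0.424,"dz": -0.02,"ax": 0,"ay": 0,"az": -0.14,"gripper": 0.6},
    {"dx": 0.76,"dy": -0.424,"dz": -0.02,"ax": 0,"ay": 0,"az": -0.14,"gripper": 0.6},
  ],
  squeeze=5,
)

```text
time: 2.27
position: [0.438, 0.3902, 0.2117]
tool_rot: [[-0.44, 0.898, -0.0], [0.898, 0.44, 0.0], [0.0, 0.0, -1.0]]
ft_force: [-0.1, 0.7, 0.2]
opening: 0.0563
grasp_force: 0.0
```

```bash
python3 - <<'E'
from h import *
A=[]
for n,x,y in[("side",210,120),("top",230,190)]:
    f=eyes.grab_frame(n);im=cv2.resize(f["color"][:,:,::-1],None,fx=5,fy=5,interpolation=cv2.INTER_CUBIC)
    o=ctrl.get_obs();p=np.array(o["position"]);R=np.array(o["tool_rot"])
    for z in(.2117-.014,.152,.118):
        X=p.copy();X[2]=z
        for a,b,c in((-.02,.02,(0,255,255)),):
            cv2.line(im,*[tuple(np.int32(proj(f,X+R[:,0]*s)*5+2)) for s in(a,b)],c,1)
            cv2.line(im,*[tuple(np.int32(proj(f,X+R[:,1]*s)*5+2)) for s in(-.028,.028)],(0,0,255),1)
    A.append(im[y*5:y*5+500,x*5:x*5+400])
cv2.imwrite("pics/o2.png",np.hstack(A))
E
```

```text
(no output)
```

View pics/o2.png

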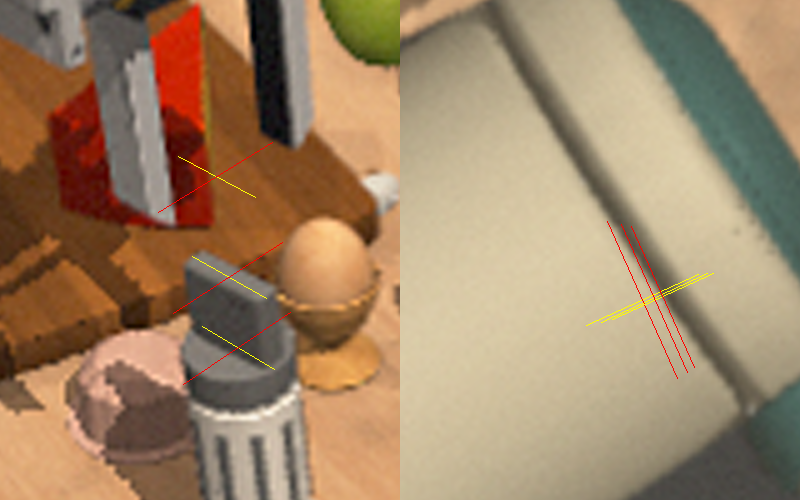

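The side view shows the fingers straddling the fin centrally, with their midpoint at about (218,180) in the crop and the fin top at (230,277), in line. Descending and closing.

drive_tool(
  targets=[
    {"dx": 0,"dy": 0,"dz": -0.1,"ax": 0,"ay": 0,"az": 0,"gripper": 0.6},
    {"dx": 0,"dy": 0,"dz": -0.15,"ax": 0,"ay": 0,"az": 0,"gripper": 0.6},
    {"dx": 0,"dy": 0,"dz": -0.186,"ax": 0,"ay": 0,"az": 0,"gripper": 0.6},
    {"dx": 0,"dy": 0,"dz": -0.186,"ax": 0,"ay": 0,"az": 0,"gripper": 0.4},
    {"dx": 0,"dy": 0,"dz": -0.186,"ax": 0,"ay": 0,"az": 0,"gripper": 0.3},
    {"dx": 0,"dy": 0,"dz": -0.186,"ax": 0,"ay": 0,"az": 0,"gripper": 0.2},
    {"dx": 0,"dy": 0,"dz": -0.186,"ax": 0,"ay": 0,"az": 0,"gripper": 0.17},
    {"dx": 0,"dy": 0,"dz": -0.186,"ax": 0,"ay": 0,"az": 0,"gripper": 0.14},
    {"dx": 0,"dy": 0,"dz": -0.186,"ax": 0,"ay": 0,"az": 0,"gripper": 0.1},
    {"dx": 0,"dy": 0,"dz": -0.186,"ax": 0,"ay": 0,"az": 0,"gripper": 0.05},
    {"dx": 0,"dy": 0,"dz": -0.186,"ax": 0,"ay": 0,"az": 0,"gripper": 0},
    {"dx": 0,"dy": 0,"dz": -0.186,"ax": 0,"ay": 0,"az": 0,"gripper": 0},
  ],
  squeeze=5,
)

```text
time: 3.37
position: [0.4398, 0.3894, 0.1377]
tool_rot: [[-0.438, 0.899, 0.001], [0.899, 0.438, 0.001], [0.0, 0.001, -1.0]]
ft_force: [-0.6, -0.1, 3.7]
opening: 0.0125
grasp_force: 4.8
```

drive_tool(
  targets=[
    {"dx": 0,"dy": 0,"dz": 0,"ax": 0,"ay": 0,"az": 0,"gripper": 0},
    {"dx": 0,"dy": 0,"dz": 0,"ax": 0,"ay": 0,"az": 0,"gripper": 0},
    {"dx": 0,"dy": 0,"dz": 0,"ax": 0,"ay": 0,"az": 0,"gripper": 0},
  ],
  squeeze=40,
)

```text
time: 3.62
position: [0.4398, 0.3894, 0.1378]
tool_rot: [[-0.438, 0.899, 0.001], [0.899, 0.438, 0.0], [-0.0, 0.001, -1.0]]
ft_force: [-0.7, -0.0, 4.5]
opening: 0.0115
grasp_force: 39.9
```

drive_tool(
  targets=[
    {"dx": 0,"dy": 0,"dz": 0.05,"ax": 0,"ay": 0,"az": 0,"gripper": 0},
    {"dx": 0,"dy": 0,"dz": 0.12,"ax": 0,"ay": 0,"az": 0,"gripper": 0},
    {"dx": 0,"dy": 0,"dz": 0.2,"ax": 0,"ay": 0,"az": 0,"gripper": 0},
    {"dx": 0,"dy": 0,"dz": 0.28,"ax": 0,"ay": 0,"az": 0,"gripper": 0},
    {"dx": 0,"dy": 0,"dz": 0.36,"ax": 0,"ay": 0,"az": 0,"gripper": 0},
    {"dx": 0,"dy": 0,"dz": 0.42,"ax": 0,"ay": 0,"az": 0,"gripper": 0},
    {"dx": 0,"dy": 0,"dz": 0.42,"ax": 0,"ay": 0,"az": 0,"gripper": 0},
    {"dx": 0,"dy": 0,"dz": 0.42,"ax": 0,"ay": 0,"az": 0,"gripper": 0},
    {"dx": 0,"dy": 0,"dz": 0.42,"ax": 0,"ay": 0,"az": 0,"gripper": 0},
  ],
  squeeze=40,
)

```text
time: 4.37
position: [0.4385, 0.3886, 0.3024]
tool_rot: [[-0.438, 0.899, -0.004], [0.899, 0.438, -0.003], [-0.001, -0.004, -1.0]]
ft_force: [0.1, -0.0, -3.6]
opening: 0.0119
grasp_force: 39.9
```

```bash
cat > e.py <<'E'
from h import *
import sys
o=ctrl.get_obs();p=np.array(o["position"]);R=np.array(o["tool_rot"])
f=eyes.grab_frame("side");cv2.imwrite(f"pics/e{sys.argv[1]}.png",f["color"][:,:,::-1])
r=eyes.regions_of("cartridge","side")
m=r[0]["pixels"].astype(np.uint8);v,u=np.where(m);print(r[0]["confidence"],m.sum(),u.min(),u.max(),v.min(),v.max())
# axis of tool projected vs mask centre per row, in mm
a=proj(f,p-[0,0,.06]);b=proj(f,p-[0,0,.137]);s=f["fx"]/ (np.array(f["rotation"]).T@(p-f["eye"]))[2]
d=(b-a)/np.linalg.norm(b-a);nrm=np.array([-d[1],d[0]])
for h in np.arange(-.0,.14,.012):
    c=proj(f,p-[0,0,h]);t=np.arange(-25,25,.1);q=c+t[:,None]*nrm
    on=cv2.remap(m*1.,q[:,0].astype('f4').reshape(1,-1),q[:,1].astype('f4').reshape(1,-1),1)[0]>.5
    print(round(.137-h,3),"off mm %.2f width mm %.1f"%(t[on].mean()/s*1e3,on.sum()*.1/s*1e3) if on.any() else None)
print("nrm world",(np.array(f["rotation"])@[*nrm,0]).round(2)," tool x",R[:,0].round(2),"y",R[:,1].round(2),"f",np.round(o["ft_force"],2),"t",np.round(o["torque"],3))
E
python3 e.py 1
```

```text
0.58 1787 235 267 96 176
0.137 off mm -7.27 width mm 13.1
0.125 off mm -4.05 width mm 18.0
0.113 off mm 1.88 width mm 42.8
0.101 off mm 1.39 width mm 42.8
0.089 off mm 2.62 width mm 42.7
0.077 off mm 2.12 width mm 42.7
0.065 off mm 1.63 width mm 42.7
0.053 off mm 1.96 width mm 41.0
0.041 off mm 1.47 width mm 41.0
0.029 off mm 1.39 width mm 42.2
0.017 off mm 1.96 width mm 47.6
0.005 off mm 1.96 width mm 45.6
nrm world [-0.94  0.32 -0.08]  tool x [-0.44  0.9  -0.  ] y [ 0.9   0.44 -0.  ] f [ 0.09 -0.04 -3.63] t [-0.088 -0.002  0.022]
```

drive_tool(
  targets=[
    {"dx": 0,"dy": 0,"dz": 0,"ax": 0,"ay": 0,"az": 0.386,"gripper": 0},
    {"dx": 0,"dy": 0,"dz": 0,"ax": 0,"ay": 0,"az": 0.386,"gripper": 0},
    {"dx": 0,"dy": 0,"dz": 0,"ax": 0,"ay": 0,"az": 0.386,"gripper": 0},
    {"dx": 0,"dy": 0,"dz": 0,"ax": 0,"ay": 0,"az": 0.386,"gripper": 0},
    {"dx": 0,"dy": 0,"dz": 0,"ax": 0,"ay": 0,"az": 0.386,"gripper": 0},
    {"dx": 0,"dy": 0,"dz": 0,"ax": 0,"ay": 0,"az": 0.386,"gripper": 0},
    {"dx": 0,"dy": 0,"dz": 0,"ax": 0,"ay": 0,"az": 0.386,"gripper": 0},
    {"dx": 0,"dy": 0,"dz": 0,"ax": 0,"ay": 0,"az": 0.386,"gripper": 0},
    {"dx": 0,"dy": 0,"dz": 0,"ax": 0,"ay": 0,"az": 0.386,"gripper": 0},
    {"dx": 0,"dy": 0,"dz": 0,"ax": 0,"ay": 0,"az": 0.386,"gripper": 0},
    {"dx": 0,"dy": 0,"dz": 0,"ax": 0,"ay": 0,"az": 0.386,"gripper": 0},
    {"dx": 0,"dy": 0,"dz": 0,"ax": 0,"ay": 0,"az": 0.386,"gripper": 0},
    {"dx": 0,"dy": 0,"dz": 0,"ax": 0,"ay": 0,"az": 0.386,"gripper": 0},
    {"dx": 0,"dy": 0,"dz": 0,"ax": 0,"ay": 0,"az": 0.386,"gripper": 0},
    {"dx": 0,"dy": 0,"dz": 0,"ax": 0,"ay": 0,"az": 0.386,"gripper": 0},
    {"dx": 0,"dy": 0,"dz": 0,"ax": 0,"ay": 0,"az": 0.386,"gripper": 0},
    {"dx": 0,"dy": 0,"dz": 0,"ax": 0,"ay": 0,"az": 0.386,"gripper": 0},
    {"dx": 0,"dy": 0,"dz": 0,"ax": 0,"ay": 0,"az": 0.386,"gripper": 0},
    {"dx": 0,"dy": 0,"dz": 0,"ax": 0,"ay": 0,"az": 0.386,"gripper": 0},
    {"dx": 0,"dy": 0,"dz": 0,"ax": 0,"ay": 0,"az": 0.386,"gripper": 0},
  ],
  squeeze=40,
)

```text
time: 6.13
position: [0.4388, 0.3888, 0.3028]
tool_rot: [[-0.255, -0.967, -0.003], [-0.967, 0.255, -0.002], [0.003, 0.003, -1.0]]
ft_force: [-0.1, 0.1, -2.2]
opening: 0.012
grasp_force: 39.9
```

```bash
python3 e.py 2;python3 -c "
from h import *
print(ctrl.get_obs()['joints'])"
```

```text
0.87 1862 236 269 92 178
0.137 off mm -0.49 width mm 13.2
0.125 off mm -0.90 width mm 13.1
0.113 off mm -0.41 width mm 44.5
0.101 off mm -0.90 width mm 44.5
0.089 off mm -0.49 width mm 42.7
0.077 off mm -1.14 width mm 43.0
0.065 off mm -1.47 width mm 42.7
0.053 off mm -1.14 width mm 41.0
0.041 off mm -1.31 width mm 42.0
0.029 off mm -0.57 width mm 41.2
0.017 off mm -1.14 width mm 47.6
0.005 off mm -0.90 width mm 46.1
nrm world [-0.94  0.32 -0.08]  tool x [-0.26 -0.97  0.  ] y [-0.97  0.26  0.  ] f [-0.14  0.14 -2.17] t [0.077 0.071 0.026]
[ 6.06325773e-01  2.62359720e-01  1.32085813e+00  1.42080409e-04
  1.56219677e+00 -2.27204697e+00]
```

drive_tool(
  targets=[
    {"dx": 0,"dy": 0,"dz": 0,"ax": 0,"ay": 0,"az": -0.262,"gripper": 0},
    {"dx": 0,"dy": 0,"dz": 0,"ax": 0,"ay": 0,"az": -0.262,"gripper": 0},
    {"dx": 0,"dy": 0,"dz": 0,"ax": 0,"ay": 0,"az": -0.262,"gripper": 0},
    {"dx": 0,"dy": 0,"dz": 0,"ax": 0,"ay": 0,"az": -0.262,"gripper": 0},
    {"dx": 0,"dy": 0,"dz": 0,"ax": 0,"ay": 0,"az": -0.262,"gripper": 0},
    {"dx": 0,"dy": 0,"dz": 0,"ax": 0,"ay": 0,"az": -0.262,"gripper": 0},
    {"dx": 0,"dy": 0,"dz": 0,"ax": 0,"ay": 0,"az": -0.262,"gripper": 0},
    {"dx": 0,"dy": 0,"dz": 0,"ax": 0,"ay": 0,"az": -0.262,"gripper": 0},
    {"dx": 0,"dy": 0,"dz": 0,"ax": 0,"ay": 0,"az": -0.262,"gripper": 0},
    {"dx": 0,"dy": 0,"dz": 0,"ax": 0,"ay": 0,"az": -0.262,"gripper": 0},
    {"dx": 0,"dy": 0,"dz": 0,"ax": 0,"ay": 0,"az": -0.262,"gripper": 0},
    {"dx": 0,"dy": 0,"dz": 0,"ax": 0,"ay": 0,"az": -0.262,"gripper": 0},
    {"dx": 0,"dy": 0,"dz": 0,"ax": 0,"ay": 0,"az": -0.262,"gripper": 0},
    {"dx": 0,"dy": 0,"dz": 0,"ax": 0,"ay": 0,"az": -0.262,"gripper": 0},
    {"dx": 0,"dy": 0,"dz": 0,"ax": 0,"ay": 0,"az": -0.262,"gripper": 0},
    {"dx": 0,"dy": 0,"dz": 0,"ax": 0,"ay": 0,"az": -0.262,"gripper": 0},
  ],
  squeeze=40,
)

```text
time: 7.57
position: [0.4393, 0.3891, 0.3044]
tool_rot: [[-0.944, 0.33, -0.001], [0.33, 0.944, -0.001], [0.001, -0.001, -1.0]]
ft_force: [0.4, 1.0, -3.0]
opening: 0.0116
grasp_force: 39.9
```

```bash
python3 e.py 3; python3 - <<'E'
import cv2,numpy as np
cv2.imwrite("pics/e123.png",np.hstack([cv2.resize(cv2.imread(f"pics/e{i}.png")[70:190,215:290],(262,420),interpolation=2) for i in(1,2,3)]))
E
```

```text
0.85 1795 233 267 94 175
0.137 off mm 5.03 width mm 19.1
0.125 off mm 4.26 width mm 19.6
0.113 off mm 3.02 width mm 41.1
0.101 off mm 3.59 width mm 42.3
0.089 off mm 3.84 width mm 41.1
0.077 off mm 2.78 width mm 42.3
0.065 off mm 2.86 width mm 41.1
0.053 off mm 3.02 width mm 39.2
0.041 off mm 2.61 width mm 39.4
0.029 off mm 2.37 width mm 39.8
0.017 off mm 2.69 width mm 47.0
0.005 off mm 2.61 width mm 45.9
nrm world [-0.94  0.32 -0.08]  tool x [-0.94  0.33  0.  ] y [ 0.33  0.94 -0.  ] f [ 0.39  1.02 -2.98] t [-0.036  0.05  -0.02 ]
```

View pics/e123.png

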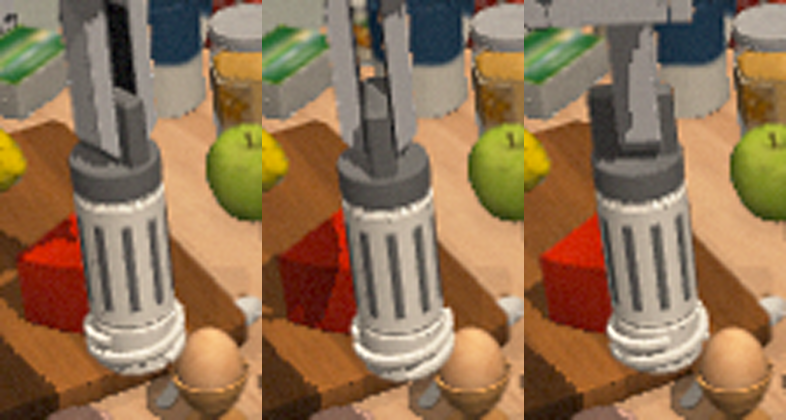

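All three poses fit an offset of 3.5 mm along the fin and 0 across it. I'll set the cartridge back down on its spot, regrip it centred, then carry it.

drive_tool(
  targets=[
    {"dx": 0,"dy": 0,"dz": -0.1,"ax": 0,"ay": 0,"az": 0,"gripper": 0},
    {"dx": 0,"dy": 0,"dz": -0.2,"ax": 0,"ay": 0,"az": 0,"gripper": 0},
    {"dx": 0,"dy": 0,"dz": -0.3,"ax": 0,"ay": 0,"az": 0,"gripper": 0},
    {"dx": 0,"dy": 0,"dz": -0.36,"ax": 0,"ay": 0,"az": 0,"gripper": 0},
    {"dx": 0,"dy": 0,"dz": -0.395,"ax": 0,"ay": 0,"az": 0,"gripper": 0},
    {"dx": 0,"dy": 0,"dz": -0.41,"ax": 0,"ay": 0,"az": 0,"gripper": 0},
    {"dx": 0,"dy": 0,"dz": -0.415,"ax": 0,"ay": 0,"az": 0,"gripper": 0},
    {"dx": 0,"dy": 0,"dz": -0.418,"ax": 0,"ay": 0,"az": 0,"gripper": 0},
    {"dx": 0,"dy": 0,"dz": -0.418,"ax": 0,"ay": 0,"az": 0,"gripper": 0},
    {"dx": 0,"dy": 0,"dz": -0.418,"ax": 0,"ay": 0,"az": 0,"gripper": 0},
  ],
  squeeze=40,
)

```text
time: 8.5
position: [0.4402, 0.3898, 0.1392]
tool_rot: [[-0.943, 0.332, 0.002], [0.332, 0.943, 0.002], [-0.001, 0.002, -1.0]]
ft_force: [0.4, -0.3, -2.8]
opening: 0.0117
grasp_force: 39.9
```

drive_tool(
  targets=[
    {"dx": 0,"dy": 0,"dz": -0.003,"ax": 0,"ay": 0,"az": 0,"gripper": 0},
    {"dx": 0,"dy": 0,"dz": -0.003,"ax": 0,"ay": 0,"az": 0,"gripper": 0},
    {"dx": 0,"dy": 0,"dz": -0.003,"ax": 0,"ay": 0,"az": 0,"gripper": 0},
  ],
  squeeze=40,
)

```text
time: 8.75
position: [0.4402, 0.3898, 0.1378]
tool_rot: [[-0.943, 0.332, 0.002], [0.332, 0.943, 0.002], [-0.002, 0.002, -1.0]]
ft_force: [1.0, 0.7, 0.5]
opening: 0.0116
grasp_force: 39.9
```

Touching down. Releasing, shifting 3.5 mm along the fin, and regripping.

drive_tool(
  targets=[
    {"dx": 0,"dy": 0,"dz": 0,"ax": 0,"ay": 0,"az": 0,"gripper": 0.3},
    {"dx": 0,"dy": 0,"dz": 0,"ax": 0,"ay": 0,"az": 0,"gripper": 0.3},
    {"dx": 0,"dy": 0,"dz": 0,"ax": 0,"ay": 0,"az": 0,"gripper": 0.3},
    {"dx": 0,"dy": 0,"dz": 0,"ax": 0,"ay": 0,"az": 0,"gripper": 0.3},
    {"dx": -0.0083,"dy": 0.0029,"dz": 0.002,"ax": 0,"ay": 0,"az": 0,"gripper": 0.3},
    {"dx": -0.0083,"dy": 0.0029,"dz": 0.002,"ax": 0,"ay": 0,"az": 0,"gripper": 0.3},
    {"dx": -0.0083,"dy": 0.0029,"dz": 0.002,"ax": 0,"ay": 0,"az": 0,"gripper": 0.22},
    {"dx": -0.0083,"dy": 0.0029,"dz": 0.002,"ax": 0,"ay": 0,"az": 0,"gripper": 0.16},
    {"dx": -0.0083,"dy": 0.0029,"dz": 0.002,"ax": 0,"ay": 0,"az": 0,"gripper": 0.13},
    {"dx": -0.0083,"dy": 0.0029,"dz": 0.002,"ax": 0,"ay": 0,"az": 0,"gripper": 0.05},
    {"dx": -0.0083,"dy": 0.0029,"dz": 0.002,"ax": 0,"ay": 0,"az": 0,"gripper": 0},
    {"dx": -0.0083,"dy": 0.0029,"dz": 0.002,"ax": 0,"ay": 0,"az": 0,"gripper": 0},
  ],
  squeeze=5,
)

```text
time: 9.75
position: [0.4362, 0.3904, 0.1375]
tool_rot: [[-0.943, 0.332, 0.0], [0.332, 0.943, 0.0], [0.0, 0.0, -1.0]]
ft_force: [0.2, 0.6, -0.2]
opening: 0.0121
grasp_force: 5.0
```

drive_tool(
  targets=[
    {"dx": 0,"dy": 0,"dz": 0,"ax": 0,"ay": 0,"az": 0,"gripper": 0},
    {"dx": 0,"dy": 0,"dz": 0,"ax": 0,"ay": 0,"az": 0,"gripper": 0},
    {"dx": 0,"dy": 0,"dz": 0,"ax": 0,"ay": 0,"az": 0,"gripper": 0},
    {"dx": 0,"dy": 0,"dz": 0.1,"ax": 0,"ay": 0,"az": 0,"gripper": 0},
    {"dx": 0,"dy": 0,"dz": 0.2,"ax": 0,"ay": 0,"az": 0,"gripper": 0},
    {"dx": 0,"dy": 0,"dz": 0.3,"ax": 0,"ay": 0,"az": 0,"gripper": 0},
    {"dx": 0,"dy": 0,"dz": 0.38,"ax": 0,"ay": 0,"az": 0,"gripper": 0},
    {"dx": 0,"dy": 0,"dz": 0.42,"ax": 0,"ay": 0,"az": 0,"gripper": 0},
    {"dx": 0,"dy": 0,"dz": 0.42,"ax": 0,"ay": 0,"az": 0,"gripper": 0},
    {"dx": 0,"dy": 0,"dz": 0.42,"ax": 0,"ay": 0,"az": 0,"gripper": 0},
    {"dx": 0,"dy": 0,"dz": 0.42,"ax": 0,"ay": 0,"az": 0,"gripper": 0},
  ],
  squeeze=45,
)

```text
time: 10.67
position: [0.4352, 0.3897, 0.3032]
tool_rot: [[-0.943, 0.332, -0.003], [0.332, 0.943, -0.002], [0.002, -0.003, -1.0]]
ft_force: [0.2, 0.1, -2.7]
opening: 0.0117
grasp_force: 45.0
```

```bash
python3 e.py 4
```

```text
Traceback (most recent call last):
  File "e.py", line 6, in <module>
    m=r[0]["pixels"].astype(np.uint8);v,u=np.where(m);print(r[0]["confidence"],m.sum(),u.min(),u.max(),v.min(),v.max())
      ~^^^
IndexError: list index out of range
```

```bash
python3 e.py 4 || python3 e.py 4
```

```text
0.83 1810 233 267 94 176
0.137 off mm -1.51 width mm 18.3
0.125 off mm -3.54 width mm 16.3
0.113 off mm -0.82 width mm 41.0
0.101 off mm -0.41 width mm 39.5
0.089 off mm 0.08 width mm 41.2
0.077 off mm -1.23 width mm 42.8
0.065 off mm -1.06 width mm 41.5
0.053 off mm -0.57 width mm 42.5
0.041 off mm -0.98 width mm 42.6
0.029 off mm -1.47 width mm 39.4
0.017 off mm -0.57 width mm 46.4
0.005 off mm -0.90 width mm 46.1
nrm world [-0.94  0.32 -0.08]  tool x [-0.94  0.33  0.  ] y [ 0.33  0.94 -0.  ] f [ 0.08  0.03 -2.93] t [-0.003 -0.017 -0.037]
```

It is centred now, with the residual at the camera bias of -0.7 mm. Carrying it over the well while turning counter-clockwise to wind up the wrist.

drive_tool(
  targets=[
    {"dx": 0.03,"dy": -0.06,"dz": 0.01,"ax": 0,"ay": 0,"az": 0.02,"gripper": 0},
    {"dx": 0.06,"dy": -0.13,"dz": 0.01,"ax": 0,"ay": 0,"az": 0.04,"gripper": 0},
    {"dx": 0.09,"dy": -0.2,"dz": 0.01,"ax": 0,"ay": 0,"az": 0.06,"gripper": 0},
    {"dx": 0.12,"dy": -0.27,"dz": 0.01,"ax": 0,"ay": 0,"az": 0.08,"gripper": 0},
    {"dx": 0.15,"dy": -0.34,"dz": 0.01,"ax": 0,"ay": 0,"az": 0.1,"gripper": 0},
    {"dx": 0.18,"dy": -0.41,"dz": 0.01,"ax": 0,"ay": 0,"az": 0.12,"gripper": 0},
    {"dx": 0.21,"dy": -0.48,"dz": 0.01,"ax": 0,"ay": 0,"az": 0.14,"gripper": 0},
    {"dx": 0.235,"dy": -0.54,"dz": 0.01,"ax": 0,"ay": 0,"az": 0.16,"gripper": 0},
    {"dx": 0.246,"dy": -0.57,"dz": 0.01,"ax": 0,"ay": 0,"az": 0.18,"gripper": 0},
    {"dx": 0.246,"dy": -0.5786,"dz": 0.01,"ax": 0,"ay": 0,"az": 0.2,"gripper": 0},
    {"dx": 0.246,"dy": -0.5786,"dz": 0.01,"ax": 0,"ay": 0,"az": 0.22,"gripper": 0},
    {"dx": 0.246,"dy": -0.5786,"dz": 0.01,"ax": 0,"ay": 0,"az": 0.236,"gripper": 0},
    {"dx": 0.246,"dy": -0.5786,"dz": 0.01,"ax": 0,"ay": 0,"az": 0.236,"gripper": 0},
    {"dx": 0.246,"dy": -0.5786,"dz": 0.01,"ax": 0,"ay": 0,"az": 0.236,"gripper": 0},
    {"dx": 0.246,"dy": -0.5786,"dz": 0.01,"ax": 0,"ay": 0,"az": 0.236,"gripper": 0},
  ],
  squeeze=45,
)

```text
time: 12.12
position: [0.5344, 0.159, 0.309]
tool_rot: [[-0.415, -0.91, -0.001], [-0.91, 0.415, -0.0], [0.001, 0.001, -1.0]]
ft_force: [-0.2, -0.1, -2.3]
opening: 0.0118
grasp_force: 45.0
```

```bash
cat > w.py <<'E'
from h import *
o=ctrl.get_obs();p=np.array(o["position"]);print(p.round(4),np.round(o["joints"],3),np.round(o["tool_rot"],3).tolist(),np.round(o["ft_force"],2))
f=eyes.grab_frame("side");cv2.imwrite("pics/w.png",f["color"][:,:,::-1])
im=cv2.resize(f["color"][:,:,::-1],None,fx=5,fy=5,interpolation=2);t=np.linspace(0,2*np.pi,90)
C=lambda z,r,c,q=p:cv2.polylines(im,[np.int32([proj(f,(q[0]+r*np.cos(k),q[1]+r*np.sin(k),z))*5+2 for k in t])],True,c,1)
C(.125,.041,(0,0,255));C(.125,.0335,(255,0,0));C(p[2]-.1345,.026,(0,255,0));C(p[2]-.020,.022,(0,255,0))
a=proj(f,(p[0],p[1],.18))*5;x,y=np.int32(a);cv2.imwrite("pics/w2.png",im[max(0,y-330):y+270,max(0,x-300):x+300])
E
python3 w.py
```

```text
[0.5344 0.159  0.309 ] [ 0.164  0.214  1.373  0.     1.556 -2.549] [[-0.415, -0.91, -0.001], [-0.91, 0.415, -0.0], [0.001, 0.001, -1.0]] [-0.23 -0.13 -2.28]
```

View pics/w2.png

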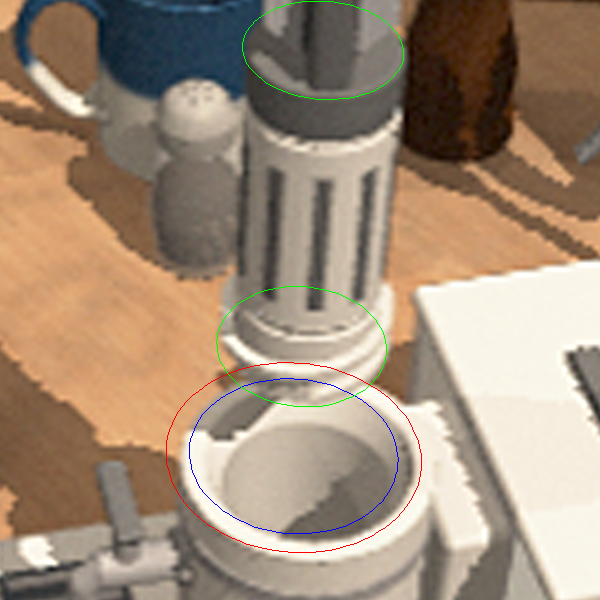

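The cartridge hangs over the mouth. The rim looks offset by a few mm in this view, about 12 px right of the overlay, with the cartridge 4–7 px right. I'll fit both numerically.

```bash
cat > g.py <<'E'
from h import *
import pickle
from scipy.optimize import least_squares
F=pickle.load(open("F.pkl","rb"))
# refine circle: sample gradient radially about guess, robust fit of x,y,r at given z
def rim(f,x,y,r,z,sgn,arc=None,win=.005):
    g=cv2.GaussianBlur(cv2.cvtColor(f["color"],cv2.COLOR_RGB2GRAY),(0,0),.6).astype("f4")
    for _ in range(4):
        P=[]
        for k in np.linspace(0,2*np.pi,120,endpoint=False):
            if arc is not None and not arc(k):continue
            rr=np.arange(r-win,r+win,.0002);q=np.array([proj(f,(x+s*np.cos(k),y+s*np.sin(k),z)) for s in rr],"f4")
            v=cv2.remap(g,q[:,0].reshape(1,-1),q[:,1].reshape(1,-1),1)[0];d=sgn*np.gradient(cv2.GaussianBlur(v.reshape(1,-1),(0,0),3)[0])
            i=d.argmax()
            if d[i]>.3 and 2<i<len(rr)-3:P.append((x+rr[i]*np.cos(k),y+rr[i]*np.sin(k)))
        P=np.array(P);s=least_squares(lambda q:np.hypot(P[:,0]-q[0],P[:,1]-q[1])-q[2],[x,y,r],loss="soft_l1",f_scale=.0005)
        x,y,r=s.x
    return s.x.round(4),len(P),round(float(np.median(abs(s.fun)))*1e3,2)
for n,x,y in(("top",.5336,.1582),("side",.5344,.1533)):
    print(n,"outer",rim(F[n],x,y,.0395,.125,-1,win=.006),"inner",rim(F[n],x,y,.0335,.125,1,win=.005))
print("valve",rim(F["top"],.5358,.1573,.010,.048,-1,win=.004),rim(F["top"],.5358,.1573,.010,.048,1,win=.004))
# cartridge silhouette fit now
f=eyes.grab_frame("side");R=eyes.regions_of("cartridge","side")
p=np.array(ctrl.get_obs()["position"])
if R:
    m=R[0]["pixels"];print(R[0]["confidence"],m.sum())
    t=np.linspace(0,2*np.pi,40)
    def sil(d):
        im=np.zeros((1600,2560),np.uint8);z0=p[2]-.1375
        for a,b,r in((0,.003,.022),(.003,.023,.025),(.02,.118,.022)):
            q=np.int32([(proj(f,(p[0]+d[0]+r*np.cos(k),p[1]+d[1]+r*np.sin(k),z0+h))+.5)*4 for k in t for h in(a,b)])
            cv2.fillConvexPoly(im,cv2.convexHull(q),255)
        return cv2.resize(im,(640,400),interpolation=cv2.INTER_AREA)/255.
    cut=int(proj(f,p-[0,0,.07])[1]);best=[]
    for a in np.arange(-.005,.0051,.0005):
        for b in np.arange(-.008,.0081,.0005):
            best.append((abs(sil((a,b))-m)[cut:].sum(),a,b))
    print(sorted(best)[:4])
E
python3 g.py
```

```text
top outer (array([0.5366, 0.1555, 0.0404]), 72, 0.3) inner (array([0.5377, 0.1525, 0.0314]), 120, 0.77)
side outer (array([0.5375, 0.1543, 0.0409]), 120, 0.22) inner (array([0.5375, 0.1542, 0.0335]), 120, 0.21)
valve (array([0.5349, 0.1582, 0.0124]), 83, 0.38) (array([0.5339, 0.1603, 0.0085]), 85, 0.78)
0.77 2410
[(np.float64(42.5921568627451), np.float64(0.0014999999999999944), np.float64(0.0010000000000000078)), (np.float64(42.654901960784315), np.float64(0.0009999999999999948), np.float64(0.0005000000000000074)), (np.float64(42.90196078431373), np.float64(0.0014999999999999944), np.float64(0.0015000000000000083)), (np.float64(44.647058823529406), np.float64(0.0014999999999999944), np.float64(0.0005000000000000074))]
```

The side fit is clean: the rim radii come out at 40.9 and 33.5 mm, exactly as specified. Corrected for camera bias, the well axis is about (0.5363, 0.1542). Shifting there and entering the mouth carefully.

drive_tool(
  targets=[
    {"dx": 0.0047,"dy": -0.012,"dz": 0,"ax": 0,"ay": 0,"az": 0,"gripper": 0},
    {"dx": 0.0047,"dy": -0.012,"dz": -0.05,"ax": 0,"ay": 0,"az": 0,"gripper": 0},
    {"dx": 0.0047,"dy": -0.012,"dz": -0.09,"ax": 0,"ay": 0,"az": 0,"gripper": 0},
    {"dx": 0.0047,"dy": -0.012,"dz": -0.11,"ax": 0,"ay": 0,"az": 0,"gripper": 0},
    {"dx": 0.0047,"dy": -0.012,"dz": -0.12,"ax": 0,"ay": 0,"az": 0,"gripper": 0},
    {"dx": 0.0047,"dy": -0.012,"dz": -0.13,"ax": 0,"ay": 0,"az": 0,"gripper": 0},
    {"dx": 0.0047,"dy": -0.012,"dz": -0.14,"ax": 0,"ay": 0,"az": 0,"gripper": 0},
    {"dx": 0.0047,"dy": -0.012,"dz": -0.15,"ax": 0,"ay": 0,"az": 0,"gripper": 0},
    {"dx": 0.0047,"dy": -0.012,"dz": -0.15,"ax": 0,"ay": 0,"az": 0,"gripper": 0},
    {"dx": 0.0047,"dy": -0.012,"dz": -0.15,"ax": 0,"ay": 0,"az": 0,"gripper": 0},
  ],
  squeeze=45,
)

```text
time: 13.1
position: [0.5365, 0.1542, 0.2497]
tool_rot: [[-0.413, -0.911, 0.0], [-0.911, 0.413, 0.0], [-0.0, -0.0, -1.0]]
ft_force: [0.9, 0.9, -2.6]
opening: 0.0116
grasp_force: 45.0
```

drive_tool(
  targets=[
    {"dx": 0,"dy": 0,"dz": -0.015,"ax": 0,"ay": 0,"az": 0,"gripper": 0},
    {"dx": 0,"dy": 0,"dz": -0.03,"ax": 0,"ay": 0,"az": 0,"gripper": 0},
    {"dx": 0,"dy": 0,"dz": -0.045,"ax": 0,"ay": 0,"az": 0,"gripper": 0},
    {"dx": 0,"dy": 0,"dz": -0.045,"ax": 0,"ay": 0,"az": 0,"gripper": 0},
    {"dx": 0,"dy": 0,"dz": -0.045,"ax": 0,"ay": 0,"az": 0,"gripper": 0},
  ],
  squeeze=45,
)

```text
time: 13.52
position: [0.5361, 0.1541, 0.2308]
tool_rot: [[-0.414, -0.911, -0.001], [-0.911, 0.414, -0.0], [0.001, 0.001, -1.0]]
ft_force: [0.7, -0.4, -3.1]
opening: 0.0118
grasp_force: 45.0
```

```bash
python3 -c "
from h import *
for i in range(3):
    o=ctrl.get_obs();print(np.round(o['position'],4),np.round(o['ft_force'],2),np.round(o['torque'],3));eyes.grab_frame('top')"
```

```text
[0.5361 0.1541 0.2308] [ 0.72 -0.37 -3.13] [ 0.055  0.099 -0.087]
[0.5363 0.1542 0.2312] [-0.05 -0.79 -2.86] [0.111 0.085 0.045]
[0.5364 0.1542 0.2315] [-0.63  0.1  -2.67] [0.054 0.002 0.02 ]
```

No lateral contact inside the bore. Going down to just above the valve.

drive_tool(
  targets=[
    {"dx": 0,"dy": 0,"dz": -0.02,"ax": 0,"ay": 0,"az": 0,"gripper": 0},
    {"dx": 0,"dy": 0,"dz": -0.04,"ax": 0,"ay": 0,"az": 0,"gripper": 0},
    {"dx": 0,"dy": 0,"dz": -0.06,"ax": 0,"ay": 0,"az": 0,"gripper": 0},
    {"dx": 0,"dy": 0,"dz": -0.08,"ax": 0,"ay": 0,"az": 0,"gripper": 0},
    {"dx": 0,"dy": 0,"dz": -0.09,"ax": 0,"ay": 0,"az": 0,"gripper": 0},
    {"dx": 0,"dy": 0,"dz": -0.095,"ax": 0,"ay": 0,"az": 0,"gripper": 0},
    {"dx": 0,"dy": 0,"dz": -0.095,"ax": 0,"ay": 0,"az": 0,"gripper": 0},
  ],
  squeeze=45,
)

```text
time: 14.25
position: [0.536, 0.1541, 0.1927]
tool_rot: [[-0.414, -0.91, -0.002], [-0.91, 0.414, -0.0], [0.001, 0.001, -1.0]]
ft_force: [0.4, -0.8, -2.2]
opening: 0.0112
grasp_force: 45.0
```

```bash
cat > s.py <<'E'
from h import *
for i in range(3):
    o=ctrl.get_obs();print(np.round(o['position'],4),np.round(o['ft_force'],2),np.round(o['torque'],3),round(o['joints'][5],3));
    if i<2: eyes.grab_frame('top')
E
python3 s.py
```

```text
[0.536  0.1541 0.1927] [ 0.35 -0.78 -2.23] [ 0.064  0.038 -0.023] -2.56
[0.5363 0.1541 0.1932] [ 0.21 -0.09 -2.76] [0.073 0.019 0.024] -2.56
[0.5365 0.1542 0.1936] [ 0.56  0.81 -2.26] [0.047 0.027 0.071] -2.56
```

drive_tool(
  targets=[
    {"dx": 0,"dy": 0,"dz": -0.007,"ax": 0,"ay": 0,"az": 0,"gripper": 0},
    {"dx": 0,"dy": 0,"dz": -0.014,"ax": 0,"ay": 0,"az": 0,"gripper": 0},
    {"dx": 0,"dy": 0,"dz": -0.02,"ax": 0,"ay": 0,"az": 0,"gripper": 0},
    {"dx": 0,"dy": 0,"dz": -0.022,"ax": 0,"ay": 0,"az": 0,"gripper": 0},
    {"dx": 0,"dy": 0,"dz": -0.022,"ax": 0,"ay": 0,"az": 0,"gripper": 0},
  ],
  squeeze=45,
)

```text
time: 14.77
position: [0.5366, 0.1542, 0.1854]
tool_rot: [[-0.414, -0.911, 0.001], [-0.911, 0.414, 0.0], [-0.0, -0.001, -1.0]]
ft_force: [-1.3, -1.5, 3.2]
opening: 0.0119
grasp_force: 45.0
```

drive_tool(
  targets=[
    {"dx": 0,"dy": 0,"dz": -0.003,"ax": 0,"ay": 0,"az": 0,"gripper": 0},
    {"dx": 0,"dy": 0,"dz": -0.004,"ax": 0,"ay": 0,"az": 0,"gripper": 0},
    {"dx": 0,"dy": 0,"dz": -0.004,"ax": 0,"ay": 0,"az": 0,"gripper": 0},
  ],
  squeeze=45,
)

```text
time: 15.02
position: [0.5366, 0.1542, 0.1835]
tool_rot: [[-0.413, -0.911, 0.001], [-0.911, 0.413, 0.0], [-0.0, -0.001, -1.0]]
ft_force: [-1.5, -0.1, 3.6]
opening: 0.012
grasp_force: 45.0
```

The valve is felt at the predicted height. Continuing down until the threads meet.

drive_tool(
  targets=[
    {"dx": 0,"dy": 0,"dz": -0.003,"ax": 0,"ay": 0,"az": 0,"gripper": 0},
    {"dx": 0,"dy": 0,"dz": -0.005,"ax": 0,"ay": 0,"az": 0,"gripper": 0},
    {"dx": 0,"dy": 0,"dz": -0.005,"ax": 0,"ay": 0,"az": 0,"gripper": 0},
  ],
  squeeze=45,
)

```text
time: 15.27
position: [0.5366, 0.1542, 0.1811]
tool_rot: [[-0.414, -0.91, 0.0], [-0.91, 0.414, 0.0], [-0.0, -0.0, -1.0]]
ft_force: [-1.0, 0.2, 3.8]
opening: 0.0116
grasp_force: 45.0
```

drive_tool(
  targets=[
    {"dx": 0,"dy": 0,"dz": -0.003,"ax": 0,"ay": 0,"az": 0,"gripper": 0},
    {"dx": 0,"dy": 0,"dz": -0.005,"ax": 0,"ay": 0,"az": 0,"gripper": 0},
    {"dx": 0,"dy": 0,"dz": -0.005,"ax": 0,"ay": 0,"az": 0,"gripper": 0},
  ],
  squeeze=45,
)

```text
time: 15.52
position: [0.5366, 0.1542, 0.179]
tool_rot: [[-0.414, -0.911, 0.0], [-0.911, 0.414, 0.0], [-0.0, -0.0, -1.0]]
ft_force: [-0.9, -0.9, 4.6]
opening: 0.0117
grasp_force: 45.0
```

drive_tool(
  targets=[
    {"dx": 0,"dy": 0,"dz": -0.002,"ax": 0,"ay": 0,"az": 0,"gripper": 0},
    {"dx": 0,"dy": 0,"dz": -0.004,"ax": 0,"ay": 0,"az": 0,"gripper": 0},
    {"dx": 0,"dy": 0,"dz": -0.004,"ax": 0,"ay": 0,"az": 0,"gripper": 0},
  ],
  squeeze=45,
)

```text
time: 15.77
position: [0.5366, 0.1542, 0.1774]
tool_rot: [[-0.414, -0.911, 0.0], [-0.911, 0.414, 0.0], [-0.0, -0.0, -1.0]]
ft_force: [-0.5, -0.5, 4.0]
opening: 0.0117
grasp_force: 45.0
```

drive_tool(
  targets=[
    {"dx": 0,"dy": 0,"dz": -0.002,"ax": 0,"ay": 0,"az": 0,"gripper": 0},
    {"dx": 0,"dy": 0,"dz": -0.003,"ax": 0,"ay": 0,"az": 0,"gripper": 0},
    {"dx": 0,"dy": 0,"dz": -0.003,"ax": 0,"ay": 0,"az": 0,"gripper": 0},
  ],
  squeeze=45,
)

```text
time: 16.02
position: [0.5366, 0.1542, 0.1763]
tool_rot: [[-0.413, -0.911, 0.0], [-0.911, 0.413, 0.0], [-0.0, -0.0, -1.0]]
ft_force: [-1.0, 0.6, 4.6]
opening: 0.0118
grasp_force: 45.0
```

drive_tool(
  targets=[
    {"dx": 0,"dy": 0,"dz": -0.002,"ax": 0,"ay": 0,"az": 0,"gripper": 0},
    {"dx": 0,"dy": 0,"dz": -0.003,"ax": 0,"ay": 0,"az": 0,"gripper": 0},
    {"dx": 0,"dy": 0,"dz": -0.003,"ax": 0,"ay": 0,"az": 0,"gripper": 0},
  ],
  squeeze=45,
)

```text
time: 16.27
position: [0.5366, 0.1542, 0.1755]
tool_rot: [[-0.414, -0.91, 0.001], [-0.91, 0.414, 0.0], [-0.0, -0.0, -1.0]]
ft_force: [-0.4, -0.4, 6.3]
opening: 0.0116
grasp_force: 45.0
```

```bash
python3 s.py
```

```text
[0.5366 0.1542 0.1755] [-0.39 -0.4   6.28] [0.122 0.341 0.015] -2.56
[0.5366 0.1542 0.1755] [-0.65 -0.84  6.58] [0.02  0.353 0.017] -2.56
[0.5366 0.1542 0.1755] [-0.71  0.11  6.17] [ 0.075  0.317 -0.01 ] -2.56
```

The threads have met with the foot about 8 mm above the floor, pressing at 6.3 N plus the weight. Turning clockwise, following the 20 mm lead.

drive_tool(
  targets=[
    {"dx": 0,"dy": 0,"dz": 0,"ax": 0,"ay": 0,"az": -0.015,"gripper": 0},
    {"dx": 0,"dy": 0,"dz": -0.001,"ax": 0,"ay": 0,"az": -0.03,"gripper": 0},
    {"dx": 0,"dy": 0,"dz": -0.002,"ax": 0,"ay": 0,"az": -0.045,"gripper": 0},
    {"dx": 0,"dy": 0,"dz": -0.002,"ax": 0,"ay": 0,"az": -0.05,"gripper": 0},
  ],
  squeeze=45,
)

```text
time: 16.7
position: [0.5368, 0.1541, 0.1746]
tool_rot: [[-0.677, -0.736, 0.001], [-0.736, 0.677, -0.0], [-0.001, -0.001, -1.0]]
ft_force: [-1.5, 0.2, 5.4]
opening: 0.0117
grasp_force: 45.0
```

```bash
python3 s.py
```

```text
[0.5368 0.1541 0.1746] [-1.5   0.2   5.43] [-0.011  0.129  0.089] -2.242
[0.5368 0.1541 0.1746] [-0.59  1.07  5.18] [-0.043  0.085  0.029] -2.243
[0.5367 0.1541 0.1746] [-0.71 -0.56  5.12] [-0.023  0.176  0.042] -2.245
```

drive_tool(
  targets=[
    {"dx": 0,"dy": 0,"dz": -0.001,"ax": 0,"ay": 0,"az": -0.015,"gripper": 0},
    {"dx": 0,"dy": 0,"dz": -0.002,"ax": 0,"ay": 0,"az": -0.03,"gripper": 0},
    {"dx": 0,"dy": 0,"dz": -0.003,"ax": 0,"ay": 0,"az": -0.045,"gripper": 0},
    {"dx": 0,"dy": 0,"dz": -0.0035,"ax": 0,"ay": 0,"az": -0.05,"gripper": 0},
  ],
  squeeze=45,
)

```text
time: 17.13
position: [0.537, 0.1539, 0.1736]
tool_rot: [[-0.871, -0.491, 0.002], [-0.491, 0.871, -0.001], [-0.001, -0.001, -1.0]]
ft_force: [-0.5, -0.7, 8.6]
opening: 0.0115
grasp_force: 45.0
```

```bash
python3 s.py
```

```text
[0.537  0.1539 0.1736] [-0.46 -0.66  8.63] [-0.199  0.248  0.032] -1.928
[0.537  0.1539 0.1736] [-0.64 -0.61  6.68] [-0.172  0.227  0.027] -1.929
[0.537  0.1539 0.1736] [-0.58 -0.23  7.03] [-0.172  0.212  0.023] -1.931
```

It follows the helix at about 1 mm per 18°. Continuing.

drive_tool(
  targets=[
    {"dx": 0,"dy": 0,"dz": -0.0007,"ax": 0,"ay": 0,"az": -0.016,"gripper": 0},
    {"dx": 0,"dy": 0,"dz": -0.0014,"ax": 0,"ay": 0,"az": -0.032,"gripper": 0},
    {"dx": 0,"dy": 0,"dz": -0.0022,"ax": 0,"ay": 0,"az": -0.048,"gripper": 0},
    {"dx": 0,"dy": 0,"dz": -0.003,"ax": 0,"ay": 0,"az": -0.064,"gripper": 0},
    {"dx": 0,"dy": 0,"dz": -0.004,"ax": 0,"ay": 0,"az": -0.08,"gripper": 0},
    {"dx": 0,"dy": 0,"dz": -0.004,"ax": 0,"ay": 0,"az": -0.08,"gripper": 0},
  ],
  squeeze=45,
)

```text
time: 17.73
position: [0.5371, 0.1538, 0.172]
tool_rot: [[-1.0, -0.01, 0.002], [-0.01, 1.0, -0.001], [-0.002, -0.001, -1.0]]
ft_force: [-0.2, -0.9, 6.3]
opening: 0.0113
grasp_force: 45.0
```

```bash
python3 s.py
```

```text
[0.5371 0.1538 0.172 ] [-0.17 -0.9   6.32] [-0.167  0.134 -0.065] -1.426
[0.5371 0.1539 0.172 ] [-0.48 -1.3   6.39] [-0.199  0.109 -0.033] -1.428
[0.5371 0.1539 0.172 ] [-0.05 -1.18  6.35] [-0.2    0.154 -0.039] -1.429
```

drive_tool(
  targets=[
    {"dx": 0,"dy": 0,"dz": -0.0008,"ax": 0,"ay": 0,"az": -0.016,"gripper": 0},
    {"dx": 0,"dy": 0,"dz": -0.0016,"ax": 0,"ay": 0,"az": -0.032,"gripper": 0},
    {"dx": 0,"dy": 0,"dz": -0.0024,"ax": 0,"ay": 0,"az": -0.048,"gripper": 0},
    {"dx": 0,"dy": 0,"dz": -0.0032,"ax": 0,"ay": 0,"az": -0.064,"gripper": 0},
    {"dx": 0,"dy": 0,"dz": -0.004,"ax": 0,"ay": 0,"az": -0.08,"gripper": 0},
    {"dx": 0,"dy": 0,"dz": -0.005,"ax": 0,"ay": 0,"az": -0.1,"gripper": 0},
    {"dx": 0,"dy": 0,"dz": -0.005,"ax": 0,"ay": 0,"az": -0.1,"gripper": 0},
  ],
  squeeze=45,
)

```text
time: 18.42
position: [0.5373, 0.154, 0.17]
tool_rot: [[-0.815, 0.58, 0.002], [0.58, 0.815, -0.0], [-0.002, 0.001, -1.0]]
ft_force: [-0.3, -0.8, 6.2]
opening: 0.0113
grasp_force: 45.0
```

```bash
python3 s.py
```

```text
[0.5373 0.154  0.17  ] [-0.26 -0.76  6.18] [-0.18   0.146 -0.04 ] -0.797
[0.5373 0.154  0.1701] [-0.27 -0.7   7.06] [-0.282  0.032 -0.085] -0.8
[0.5373 0.154  0.1701] [-0.17 -0.8   6.46] [-0.223  0.122 -0.019] -0.801
```

drive_tool(
  targets=[
    {"dx": 0,"dy": 0,"dz": -0.0008,"ax": 0,"ay": 0,"az": -0.016,"gripper": 0},
    {"dx": 0,"dy": 0,"dz": -0.0016,"ax": 0,"ay": 0,"az": -0.032,"gripper": 0},
    {"dx": 0,"dy": 0,"dz": -0.0024,"ax": 0,"ay": 0,"az": -0.048,"gripper": 0},
    {"dx": 0,"dy": 0,"dz": -0.0032,"ax": 0,"ay": 0,"az": -0.064,"gripper": 0},
    {"dx": 0,"dy": 0,"dz": -0.0038,"ax": 0,"ay": 0,"az": -0.075,"gripper": 0},
    {"dx": 0,"dy": 0,"dz": -0.0038,"ax": 0,"ay": 0,"az": -0.075,"gripper": 0},
  ],
  squeeze=45,
)

```text
time: 19.02
position: [0.5373, 0.154, 0.1686]
tool_rot: [[-0.464, 0.886, 0.002], [0.886, 0.464, -0.0], [-0.001, 0.002, -1.0]]
ft_force: [-0.3, -0.3, 6.7]
opening: 0.0114
grasp_force: 45.0
```

```bash
python3 s.py
```

```text
[0.5373 0.154  0.1686] [-0.26 -0.34  6.66] [-0.256  0.102 -0.068] -0.327
[0.5373 0.154  0.1686] [ 0.05 -0.65  7.38] [-0.334  0.14  -0.059] -0.329
[0.5373 0.154  0.1686] [ 0.56 -0.94  6.92] [-0.264  0.13  -0.064] -0.329
```

drive_tool(
  targets=[
    {"dx": 0,"dy": 0,"dz": -0.0008,"ax": 0,"ay": 0,"az": -0.016,"gripper": 0},
    {"dx": 0,"dy": 0,"dz": -0.0016,"ax": 0,"ay": 0,"az": -0.032,"gripper": 0},
    {"dx": 0,"dy": 0,"dz": -0.0025,"ax": 0,"ay": 0,"az": -0.05,"gripper": 0},
    {"dx": 0,"dy": 0,"dz": -0.0025,"ax": 0,"ay": 0,"az": -0.05,"gripper": 0},
  ],
  squeeze=45,
)

```text
time: 19.45
position: [0.5373, 0.154, 0.1676]
tool_rot: [[-0.166, 0.986, 0.002], [0.986, 0.166, -0.0], [-0.001, 0.002, -1.0]]
ft_force: [0.4, 0.5, 5.9]
opening: 0.0117
grasp_force: 45.0
```

```bash
python3 s.py
```

```text
[0.5373 0.154  0.1676] [0.41 0.5  5.89] [-0.252  0.16  -0.039] -0.012
[0.5373 0.154  0.1676] [-0.7  -1.54  5.98] [-0.213  0.116 -0.029] -0.015
[0.5373 0.154  0.1676] [ 0.28 -0.95  7.21] [-0.217  0.191 -0.074] -0.015
```

drive_tool(
  targets=[
    {"dx": 0,"dy": 0,"dz": -0.0008,"ax": 0,"ay": 0,"az": -0.016,"gripper": 0},
    {"dx": 0,"dy": 0,"dz": -0.0016,"ax": 0,"ay": 0,"az": -0.035,"gripper": 0},
    {"dx": 0,"dy": 0,"dz": -0.0016,"ax": 0,"ay": 0,"az": -0.035,"gripper": 0},
  ],
  squeeze=45,
)

```text
time: 19.8
position: [0.5374, 0.154, 0.1674]
tool_rot: [[0.053, 0.999, 0.003], [0.999, -0.053, -0.0], [-0.0, 0.003, -1.0]]
ft_force: [-0.3, -1.6, 8.0]
opening: 0.0116
grasp_force: 45.0
```

```bash
python3 s.py
```

```text
[0.5374 0.154  0.1674] [-0.29 -1.55  8.04] [-0.302  0.21  -0.032] 0.209
[0.5373 0.154  0.1673] [-0.19 -0.6   9.08] [-0.274  0.291 -0.023] 0.205
[0.5374 0.154  0.1673] [-0.93 -1.26  8.42] [-0.268  0.3   -0.046] 0.205
```

The foot has reached the floor (z has stopped, force rising). Turning on without more descent and watching the torque.

drive_tool(
  targets=[
    {"dx": 0,"dy": 0,"dz": 0,"ax": 0,"ay": 0,"az": -0.014,"gripper": 0},
    {"dx": 0,"dy": 0,"dz": 0,"ax": 0,"ay": 0,"az": -0.028,"gripper": 0},
    {"dx": 0,"dy": 0,"dz": 0,"ax": 0,"ay": 0,"az": -0.028,"gripper": 0},
  ],
  squeeze=45,
)

```text
time: 20.15
position: [0.5373, 0.1541, 0.1673]
tool_rot: [[0.226, 0.974, 0.003], [0.974, -0.226, -0.0], [0.0, 0.003, -1.0]]
ft_force: [-0.8, -0.7, 9.1]
opening: 0.012
grasp_force: 45.0
```

```bash
python3 s.py
```

```text
[0.5373 0.1541 0.1673] [-0.76 -0.68  9.14] [-0.285  0.332 -0.042] 0.383
[0.5374 0.154  0.1673] [ 0.15 -0.8   8.1 ] [-0.202  0.293 -0.025] 0.381
[0.5373 0.154  0.1673] [-0.8  -1.14  8.29] [-0.226  0.32  -0.075] 0.381
```

drive_tool(
  targets=[
    {"dx": 0,"dy": 0,"dz": 0,"ax": 0,"ay": 0,"az": -0.014,"gripper": 0},
    {"dx": 0,"dy": 0,"dz": 0,"ax": 0,"ay": 0,"az": -0.028,"gripper": 0},
    {"dx": 0,"dy": 0,"dz": 0,"ax": 0,"ay": 0,"az": -0.028,"gripper": 0},
  ],
  squeeze=45,
)

```text
time: 20.5
position: [0.5374, 0.154, 0.1673]
tool_rot: [[0.393, 0.919, 0.003], [0.919, -0.393, -0.0], [0.001, 0.003, -1.0]]
ft_force: [-0.2, 0.1, 8.8]
opening: 0.0115
grasp_force: 45.0
```

```bash
python3 s.py
```

```text
[0.5374 0.154  0.1673] [-0.21  0.07  8.85] [-0.255  0.335 -0.036] 0.559
[0.5373 0.154  0.1673] [-0.64  0.1   8.23] [-0.273  0.323  0.002] 0.557
[0.5374 0.154  0.1673] [-0.22 -0.2   9.74] [-0.251  0.389 -0.074] 0.557
```

drive_tool(
  targets=[
    {"dx": 0,"dy": 0,"dz": 0,"ax": 0,"ay": 0,"az": -0.014,"gripper": 0},
    {"dx": 0,"dy": 0,"dz": 0,"ax": 0,"ay": 0,"az": -0.022,"gripper": 0},
    {"dx": 0,"dy": 0,"dz": 0,"ax": 0,"ay": 0,"az": -0.022,"gripper": 0},
  ],
  squeeze=45,
)

```text
time: 20.85
position: [0.5373, 0.1543, 0.1672]
tool_rot: [[0.515, 0.857, 0.003], [0.857, -0.515, 0.0], [0.002, 0.002, -1.0]]
ft_force: [0.0, 0.6, 8.2]
opening: 0.0119
grasp_force: 45.0
```

```bash
python3 s.py
```

```text
[0.5373 0.1543 0.1672] [0.04 0.62 8.19] [-0.126  0.346  0.038] 0.696
[0.5373 0.1543 0.1672] [-0.15  0.17  8.82] [-0.13   0.344  0.011] 0.695
[0.5373 0.1543 0.1672] [-0.3  -0.11  9.21] [-0.109  0.365  0.033] 0.695
```

drive_tool(
  targets=[
    {"dx": 0,"dy": 0,"dz": 0,"ax": 0,"ay": 0,"az": -0.009,"gripper": 0},
    {"dx": 0,"dy": 0,"dz": 0,"ax": 0,"ay": 0,"az": -0.018,"gripper": 0},
    {"dx": 0,"dy": 0,"dz": 0,"ax": 0,"ay": 0,"az": -0.018,"gripper": 0},
  ],
  squeeze=45,
)

```text
time: 21.2
position: [0.5372, 0.1548, 0.167]
tool_rot: [[0.608, 0.794, 0.002], [0.794, -0.608, 0.001], [0.002, 0.001, -1.0]]
ft_force: [0.3, 1.2, 8.2]
opening: 0.0122
grasp_force: 45.0
```

```bash
python3 s.py
```

```text
[0.5372 0.1548 0.167 ] [0.29 1.18 8.22] [0.138 0.373 0.256] 0.809
[0.5372 0.1548 0.1671] [0.15 1.55 7.27] [0.155 0.34  0.21 ] 0.807
[0.5372 0.1548 0.1671] [-0.04  0.99  7.29] [0.186 0.328 0.204] 0.807
```

The torque is climbing (0.2 Nm), so it is starting to bind. Small increments now.

drive_tool(
  targets=[
    {"dx": 0,"dy": 0,"dz": 0,"ax": 0,"ay": 0,"az": -0.005,"gripper": 0},
    {"dx": 0,"dy": 0,"dz": 0,"ax": 0,"ay": 0,"az": -0.01,"gripper": 0},
    {"dx": 0,"dy": 0,"dz": 0,"ax": 0,"ay": 0,"az": -0.01,"gripper": 0},
  ],
  squeeze=45,
)

```text
time: 21.55
position: [0.5372, 0.1549, 0.1669]
tool_rot: [[0.656, 0.755, 0.002], [0.755, -0.656, 0.001], [0.002, 0.001, -1.0]]
ft_force: [-0.5, 1.7, 7.4]
opening: 0.0119
grasp_force: 45.2
```

```bash
python3 s.py
```

```text
[0.5372 0.1549 0.1669] [-0.55  1.68  7.37] [0.271 0.273 0.557] 0.87
[0.5372 0.1549 0.1669] [-0.16  1.73  5.6 ] [0.213 0.242 0.496] 0.869
[0.5372 0.1549 0.1669] [0.74 1.29 6.8 ] [0.231 0.328 0.481] 0.869
```

It's bound at 0.5 Nm with the foot on the floor, so it's snug. Releasing and retreating straight up.

drive_tool(
  targets=[
    {"dx": 0,"dy": 0,"dz": 0.001,"ax": 0,"ay": 0,"az": 0,"gripper": 0},
    {"dx": 0,"dy": 0,"dz": 0.001,"ax": 0,"ay": 0,"az": 0,"gripper": 0.45},
    {"dx": 0,"dy": 0,"dz": 0.001,"ax": 0,"ay": 0,"az": 0,"gripper": 0.45},
    {"dx": 0,"dy": 0,"dz": 0.001,"ax": 0,"ay": 0,"az": 0,"gripper": 0.45},
    {"dx": 0,"dy": 0,"dz": 0.001,"ax": 0,"ay": 0,"az": 0,"gripper": 0.45},
    {"dx": 0,"dy": 0,"dz": 0.001,"ax": 0,"ay": 0,"az": 0,"gripper": 0.45},
    {"dx": 0,"dy": 0,"dz": 0.04,"ax": 0,"ay": 0,"az": 0,"gripper": 0.45},
    {"dx": 0,"dy": 0,"dz": 0.1,"ax": 0,"ay": 0,"az": 0,"gripper": 0.45},
    {"dx": 0,"dy": 0,"dz": 0.2,"ax": 0,"ay": 0,"az": 0,"gripper": 0.45},
    {"dx": 0,"dy": 0,"dz": 0.3,"ax": 0,"ay": 0,"az": 0,"gripper": 0.45},
    {"dx": -0.1,"dy": 0.1,"dz": 0.35,"ax": 0,"ay": 0,"az": 0,"gripper": 0.45},
    {"dx": -0.2,"dy": 0.2,"dz": 0.35,"ax": 0,"ay": 0,"az": 0,"gripper": 0.45},
    {"dx": -0.3,"dy": 0.3,"dz": 0.35,"ax": 0,"ay": 0,"az": 0,"gripper": 0.45},
    {"dx": -0.4,"dy": 0.4,"dz": 0.35,"ax": 0,"ay": 0,"az": 0,"gripper": 0.45},
    {"dx": -0.5,"dy": 0.5,"dz": 0.35,"ax": 0,"ay": 0,"az": 0,"gripper": 0.45},
    {"dx": -0.5,"dy": 0.5,"dz": 0.35,"ax": 0,"ay": 0,"az": 0,"gripper": 0.45},
  ],
  squeeze=45,
)

```text
time: 22.98
position: [0.3599, 0.33, 0.306]
tool_rot: [[0.657, 0.754, 0.0], [0.754, -0.657, 0.0], [0.0, 0.0, -1.0]]
ft_force: [-0.8, 0.2, 0.3]
opening: 0.0425
grasp_force: 0.0
```

```bash
python3 - <<'E'
from h import *
a=eyes.grab_frame("side");b=eyes.grab_frame("top")
F={"side":a,"top":b};A=[]
for n,x,y in(("side",310,180),("top",360,150)):
    f=F[n];im=cv2.resize(f["color"][:,:,::-1],None,fx=4,fy=4,interpolation=2);t=np.linspace(0,6.283,60)
    for z,r in((.030+.118,.022),):
        # well axis as held at home
        cv2.polylines(im,[np.int32([proj(f,(.5373+r*np.cos(k),.1545+r*np.sin(k),z))*4+2 for k in t])],True,(0,0,255),1)
    A.append(im[y*4:y*4+480,x*4:x*4+400])
cv2.imwrite("pics/fin.png",np.hstack(A));cv2.imwrite("pics/fin_s.png",a["color"][:,:,::-1])
E
```

```text
(no output)
```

View pics/fin.png

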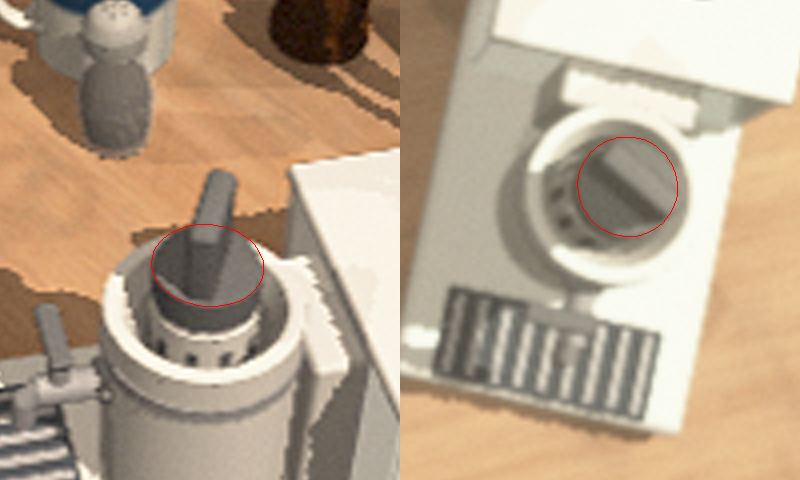

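The pictures show the cap where it should sit when fully home and upright: about (207,265) in the side crop, matching the overlay, and about (620,186) from the top, inside the mouth. The salt shaker and mug have not moved. Handing in.

```bash
python3 -c "
from cell import workorder
print(workorder.sign_off())"
```

```text
the job is handed in; nothing more can be done
None
```

The cartridge is screwed in until it bound at about 0.5 Nm with its foot on the floor of the well, released upright, and handed in at about 23 s; I did not touch anything else on the worktop.

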